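Nest the sauce pans with fanned handles

ROBOT

A 6-joint arm with a two-finger parallel gripper is mounted at the origin on the work surface. World frame = base frame: x ahead of the robot, y to its left, z up, the work surface at z = 0. Lengths are in m, angles in rad, forces in N, time in s.
With the tool pointing down it reaches from about 0.35 to 0.975 m from the base axis. Payload 4.9 kg.
Tool frame: the origin (TCP) lies midway between the tips of the shut fingers; the grasp point (between the pads) lies 19 mm behind it; z points along the fingers, y is the line along which they close (so a half turn about z gives the same grasp; the last joint's range is limited). The gripper opens to 85 mm and grips with 20 to 120 N. Pads are 22 mm wide; open, the fingers measure 114 mm over their backs; the gripper's body (76 mm by 85 mm) begins 54 mm behind the grasp point. The pads swing forward as they close: fully open they stand 13 mm farther back than shut.
Start: joints at [-1.38, 0.053, 1.613, -0, 1.476, -0.119], TCP at [0.191, -0.595, 0.231] pointing down, gripper open.
Joint ranges: [-3.01, 3.01], [-1.01, 2.22], [0.06, 2.58], [-1.02, 4.17], [0.09, 2.62], [-3.14, 3.14]. Speed limits (rad/s): [2.57, 2.57, 3.14, 3.14, 3.14, 3.14].

INTERFACE

Orientations are given as a unit quaternion [w, x, y, z].
In Python, from plant import state, grab_frame, job_done, cut_out, place_of gives the robot as it stands.
- The arm moves only by the tool jog_arm, never from a script. Its argument "motion" is text: rows parted by semicolons, each of 7 numbers parted by spaces: the opening in per cent of the stroke, from 0 (shut) to 100 (fully open), then the shift along the tool's x, y, z as a fraction of full scale, then the turn, a rotation vector about the tool's x, y, z as a fraction of full scale. A call has exactly 5 rows; each row is the pose to reach, as a shift and turn from the pose commanded when the call began, along the tool's axes at that moment; what a row does not reach only later rows make up. Full scale, the value 1, is 50 cm for a shift and 1.5 rad for a turn. A row lasts 1/8 s, in which the tool goes at most 62.5 mm and 10.7 degrees, less where a joint would pass 70% of its speed; a pose out of reach is approached as far as the arm can. A call with a number of a shift or a turn outside -1 to 1 is refused whole. A call with a gripper value outside its range is refused whole. The fingers move at their own pace and stop on an object; the grip force is fixed at half the most. Time passes only in rows, so rows that repeat a pose let the fingers close, or fill a call up. It gives the time, the measured TCP pose, the force, the opening and the grip force at its end, in the units of the state.
- state(): the state, without advancing time (a new reading comes with each control period).
- grab_frame(name): name is "scene" or "side" or "wrist"; returns a dict with "color" (420x560x3 uint8, red, green, blue), "range_z" (420x560 float32, m along the optical axis (not along the pixel's ray), 0 where there is no reading), "intrinsics" (3x3 intrinsics, pixels), "world_from_camera" (4x4, takes a point from camera to world coordinates). Camera axes: x right, y up, looking along -z (the intrinsics and any distortion apply to the point x, -y, -z); pixel columns grow to the right and rows downward; lengths in m; the calibration is good to about 2 mm. A picture is of the moment at which its call begins.
- job_done(): hands the job in; it is judged then, once.
Trained networks look in the newest picture that a camera, given by its name, has taken for a name from the list of things; names that differ only in an ending like _2 or _b are one class to them, and where a whole thing is asked for, a point or a joint stands for the part that bears it (a point fixed in the world has none). Each returns a list of dicts, best first, with "p" (0 to 1); they miss things now and then, are a little off and sometimes report something else, mostly with a low value. They report only what shows in the picture. A call takes as long as a camera call. They do not tell look-alikes from the thing itself.
- cut_out(camera, thing): "pixels" (420x560 bool, what is visible of it).
- place_of(camera, thing): "at" ([x, y, z] in m, in world coordinates, good to about 4 mm: a listed point, or the origin of a listed thing).
The state is a dict: "time": time; "joint_pos": joint angles; "joint_vel": joint speeds; "joint_efforts": joint torques, N m; "tool_pos": TCP position; "tool_rot": TCP orientation; "contact_force": force on the tool from outside, world axes, zero at the start; "ft_torque": the same for the moment, N m; "gripper_width": opening from 0.0 (shut) to 1.0 (fully open); "grasp_force": force on a finger pad.
Only numpy, scipy, OpenCV 4.12 (cv2) and the standard library are available. Lean on these libraries where they do the work, as an engineer would, in place of code of your own. Each camera call takes 0.05 s, during which the arm holds its last target. There are 200 camera calls.

TASK

Tidy the takoyaki counter: first take the shaker out of the large pan and stand it upright in the free half of the condiment tray, then set the large pan centred on the cork trivet, nest the middle pan flat in it, and then the small pan flat in the middle one. Fan the three handles like spread fingers, all towards the same side, neighbours about 40 degrees apart, so that no handle lies over another. Set things down rather than dropping them, and leave the other dishes and bottles where they are.

Things in the scene. Friction and masses are not known exactly. Their poses are not given: they have to be found in the camera images.
- pan_large: Largest pan, plain steel, black grip. Origin: centre of the underside, z up; handle along -x. Round, flared: outer diameter 116 mm at base, 136 mm at rim, 52 mm high; walls 4, floor 5 mm. Grip: level bar 16 wide, 18 tall, centre 66 mm above the underside, from 88 to 160 mm from the axis. 300 g +-25%; pinch at 60 N or more. At the start the shaker stands in it.
- pan_medium: Middle pan, dull aluminium, brown wooden grip. Origin: centre of the underside, z up; handle along -x. Round, flared: outer diameter 90 mm at base, 108 mm at rim, 56 mm high; walls 4, floor 5 mm. Grip: level bar 16 wide, 18 tall, centre 70 mm above the underside, from 74 to 155 mm from the axis. 240 g +-25%; pinch at 60 N or more. Nested: 9 mm play, 5 mm above the large one.
- pan_small: Smallest pan, copper, red grip. Origin: centre of the underside, z up; handle along -x. Round, flared: outer diameter 64 mm at base, 80 mm at rim, 60 mm high; walls 4, floor 5 mm. Grip: level bar 16 wide, 18 tall, centre 74 mm above the underside, from 60 to 150 mm from the axis. 180 g +-25%; pinch at 60 N or more. Nested: 9 mm play, 5 mm above the middle one.
- pan_large_grip (a point): Point in the middle of the pan_large handle's section, 105 mm from the pan's axis (along -x), 66 mm above its underside: a good place to pinch across the handle.
- pan_large_tip (a point): Outer end of the pan_large handle, 160 mm from the pan's axis, 66 mm above its underside.
- pan_medium_grip (a point): Point in the middle of the pan_medium handle's section, 105 mm from the pan's axis (along -x), 70 mm above its underside: a good place to pinch across the handle.
- pan_medium_tip (a point): Outer end of the pan_medium handle, 155 mm from the pan's axis, 70 mm above its underside.
- pan_small_grip (a point): Point in the middle of the pan_small handle's section, 105 mm from the pan's axis (along -x), 74 mm above its underside: a good place to pinch across the handle.
- pan_small_tip (a point): Outer end of the pan_small handle, 150 mm from the pan's axis, 74 mm above its underside.
- trivet: Round flat cork trivet fixed to the counter, 144 mm diameter, 8 mm thick, a dark ring on top. Origin: centre of its underside, on the counter; it starts empty.
- tray: Black open condiment tray fixed to the counter, 220 mm (its x) by 90 mm (its y) outside, 30 mm high, walls 4 mm, floor 4 mm thick. Origin: centre of its underside. Sauce bottle and salt jar stand in its -x half; the +x half is free (a good spot: 60 mm along +x from the origin).
- shaker: Upright round shaker, green with a yellow band and a white cap, 42 mm diameter (cap 44 mm, from 72 to 88 mm up), 96 mm tall, about 120 g. Origin: centre of its underside. Starts standing on the large pan's floor.
- sauce_bottle: Bystander: brown bottle with red cap, 48 mm diameter, 125 mm tall, in the tray 72 mm along its -x. Origin at the underside.
- salt_jar: Bystander: glass jar with blue cap, 40 mm diameter, 70 mm tall, in the tray 18 mm along its -x. Origin at the underside.
- dip_dish: Bystander: blue dish, 72 mm diameter, 25 mm high, behind the pans. Origin at the underside.
- tea_cup: Bystander: white cup, 68 mm diameter, 70 mm high, behind and left of the trivet. Origin at the underside.
- egg_bowl: Bystander: white bowl, 90 mm diameter, 45 mm high, behind the pans to the right. Origin at the underside.
- spatula: Bystander: spatula, 200 mm long, lying on the counter at the right. Origin under its middle.
Mind the look-alikes: they are no part of the job. Leave any purple look-alike of the shaker alone. What is shaped like the tray but purple is not meant.

How it is judged:
By the outcome, as a careful person would: the job done as asked, in the order asked, and still so for the second after the job is handed in, with the robot touching nothing.
It also fails if it takes over 72 s, if anything falls off the work surface, if the arm or the gripper's body presses on something with over 40 N, if the wrist force passes 120 N, or if a joint passes its speed limit or range.

## Working session

There is one attempt and no reset: what is moved stays moved. The work goes in short steps, Python scripts to look and compute and a tool call to move; the robot and the scene stay as the last step left them, time stands still between calls to the robot, and variables do not carry over. Pictures are saved under pics/ and viewed, at most 10 in all, crops included, and the job is handed in when it is done.

Besides the shell and the picture viewer there is one more tool, called after "Emit:" as a command line: name --argument value ..., lists and objects as JSON in quotes. jog_arm: Moves the arm, as the interface text tells. Shift numbers are shares of 50 cm and turn numbers shares of 1.5 rad, none past 1 either way. Its arguments: {"type":"object","properties":{"motion":{"type":"string"}},"required":["motion"]}

```bash
mkdir -p pics; ls; cat > h.py <<'E'
import numpy as np, cv2
from plant import *
from scipy.spatial.transform import Rotation as R
def save(n,f): cv2.imwrite('pics/'+n,cv2.cvtColor(f['color'],cv2.COLOR_RGB2BGR))
def cloud(f):
    K=f['intrinsics'];z=f['range_z'];v,u=np.mgrid[0:z.shape[0],0:z.shape[1]]
    p=np.stack([(u-K[0,2])/K[0,0]*z,-(v-K[1,2])/K[1,1]*z,-z],-1)
    M=f['world_from_camera'];return p@M[:3,:3].T+M[:3,3]
E
python3 - <<'E'
from h import *
s=state();print({k:np.round(v,3) for k,v in s.items()})
for c in ('scene','side'):
    f=grab_frame(c);save(c+'0.png',f)
    for t in ['pan_large','pan_medium','pan_small','pan_large_grip','pan_medium_grip','pan_small_grip','pan_large_tip','pan_medium_tip','pan_small_tip','trivet','tray','shaker','sauce_bottle','salt_jar','tea_cup']:
        print(c,t,[(round(d['p'],2),np.round(d['at'],3).tolist()) for d in place_of(c,t)[:3]])
print(state()['time'])
E
```

```text
pics
{'time': np.float64(0.0), 'joint_pos': array([-1.38 ,  0.053,  1.614,  0.   ,  1.476, -0.119]), 'joint_vel': array([-0.002, -0.   ,  0.   ,  0.001, -0.002, -0.001]), 'joint_efforts': array([-2.0000e-03, -3.9368e+01, -3.7018e+01, -0.0000e+00,  7.0000e-03,
        0.0000e+00]), 'tool_pos': array([ 0.19 , -0.595,  0.23 ]), 'tool_rot': array([-0.001,  0.988,  0.154, -0.   ]), 'contact_force': array([-0.787, -0.221, -0.761]), 'ft_torque': array([0.   , 0.004, 0.008]), 'grasp_force': np.float64(0.0), 'gripper_width': np.float64(1.0)}
scene pan_large [(0.86, [0.629, -0.061, -0.002]), (0.57, [0.47, -0.202, 0.076])]
scene pan_medium [(0.78, [0.567, -0.361, 0.0]), (0.31, [0.463, 0.444, 0.003])]
scene pan_small [(0.96, [0.577, -0.206, -0.001])]
scene pan_large_grip [(0.58, [0.528, -0.059, 0.066]), (0.4, [0.708, 0.36, 0.002])]
scene pan_medium_grip [(0.68, [0.459, -0.344, 0.069])]
scene pan_small_grip [(0.71, [0.472, -0.202, 0.074]), (0.3, [0.467, -0.057, 0.064])]
scene pan_large_tip [(0.56, [0.466, -0.057, 0.065])]
scene pan_medium_tip [(0.61, [0.41, -0.338, 0.067])]
scene pan_small_tip [(
[... 815 characters left out ...]
n_small_grip [(0.65, [0.464, 0.444, 0.003]), (0.58, [0.474, -0.203, 0.074])]
side pan_large_tip [(0.63, [0.462, -0.057, 0.068]), (0.23, [0.581, -0.207, -0.001])]
side pan_medium_tip [(0.59, [0.413, -0.344, 0.07])]
side pan_small_tip [(0.94, [0.426, -0.204, 0.071]), (0.57, [0.724, -0.342, -0.0])]
side trivet [(0.95, [0.582, 0.226, -0.001])]
side tray [(0.74, [0.213, 0.343, -0.001]), (0.72, [0.481, 0.446, -0.002])]
side shaker [(0.77, [0.714, -0.178, 0.001]), (0.67, [0.777, -0.136, -0.001]), (0.57, [0.617, -0.069, 0.008])]
side sauce_bottle [(0.64, [0.412, 0.44, 0.002])]
side salt_jar [(0.59, [0.461, 0.445, 0.0]), (0.28, [0.467, -0.057, 0.067])]
side tea_cup [(0.91, [0.71, 0.359, -0.001])]
1.6
```

View pics/scene0.png

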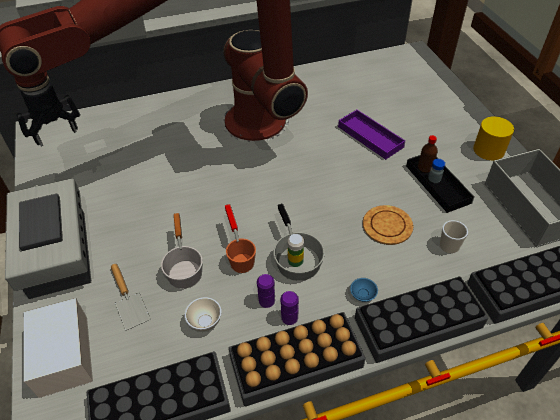

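```bash
python3 - <<'E'
from h import *
f=grab_frame('scene');P=cloud(f);c=f['color']
# pixel projection
M=np.linalg.inv(f['world_from_camera']);K=f['intrinsics']
def pix(p):
    q=M[:3,:3]@np.array(p)+M[:3,3];q=q*[1,-1,-1];return (K@q)[:2]/q[2]
for n,p in dict(sh1=[.78,-.137,.05],sh2=[.62,-.067,.05],sh3=[.713,-.177,.05],tray1=[.213,.341,.02],tray2=[.482,.4465,.02],free=[.542,.45,.004]).items(): print(n,pix(p).round())
for d in cut_out('scene','shaker')[:4]:
    m=d['pixels'];q=P[m];q=q[f['range_z'][m]>0];top=q[q[:,2]>q[:,2].max()-.004]
    print('sh',round(d['p'],2),np.argwhere(m).mean(0).round(),q[:,2].max().round(3),((top.max(0)+top.min(0))/2).round(4),np.median(c[m],0))
for d in cut_out('scene','tray')[:2]:
    m=d['pixels'];q=P[m];q=q[(q[:,2]>.022)&(q[:,2]<.036)]
    print('tray',np.median(c[m],0),cv2.minAreaRect((q[:,:2]*1000).astype(np.float32)))
for d in cut_out('scene','trivet')[:1]:
    m=d['pixels'];q=P[m];q=q[q[:,2]<.02];print('triv',(q.max(0)+q.min(0))/2,q.max(0)-q.min(0))
for z,n in ((.048,'pan_large'),(.056,'pan_medium'),(.06,'pan_small')):
    m=cut_out('scene',n)[0]['pixels'];q=P[m];q=q[abs(q[:,2]-z-.0)<.006]; print(n,cv2.minEnclosingCircle((q[q[:,0]>.515+ (.02 if n=='pan_small' else 0)+(.04 if n=='pan_large' else 0)][:,:2]*1000).astype(np.float32)))
cv2.imwrite('pics/crop.png',cv2.resize(cv2.cvtColor(c,cv2.COLOR_RGB2BGR)[60:260,230:500],None,fx=2.9,fy=2.9))
E
```

```text
sh1 [290. 308.]
sh2 [296. 251.]
sh3 [266. 290.]
tray1 [371. 132.]
tray2 [439. 179.]
free [449. 196.]
sh 0.96 [307. 289.] 0.103 [ 0.7784 -0.1377  0.101 ] [56. 19. 69.]
sh 0.9 [250. 295.] 0.107 [ 0.6282 -0.0717  0.1053] [96.5 79.  33. ]
sh 0.82 [290. 265.] 0.101 [ 0.7153 -0.1797  0.0993] [45. 16. 59.]
sh 0.73 [253. 298.] 0.102 [ 0.6209 -0.0498  0.1017] [82. 83. 76.]
tray [8. 8. 8.] ((482.2223815917969, 443.834228515625), (225.51266479492188, 97.88626861572266), 6.057892322540283)
tray [54. 19. 71.] ((213.1104736328125, 339.75201416015625), (226.64212036132812, 103.59693145751953), 23.08099365234375)
triv [0.58298776 0.22555377 0.00770128] [0.1454013  0.14344183 0.01731849]
pan_large ((626.8206787109375, -57.57849884033203), 70.16001892089844)
pan_medium ((564.8517456054688, -362.39630126953125), 54.51115798950195)
pan_small ((578.1636962890625, -203.6640625), 42.01850891113281)
```

The true shaker is green with a yellow band, in the large pan at (295,250). The purple look-alikes are at (266,290) and (290,308). The tray I want is the black one at (439,179), not the purple one at (371,132). The trivet is at (388,224) and the pans are at (182,265), (240,255) and (299,255).

View pics/crop.png

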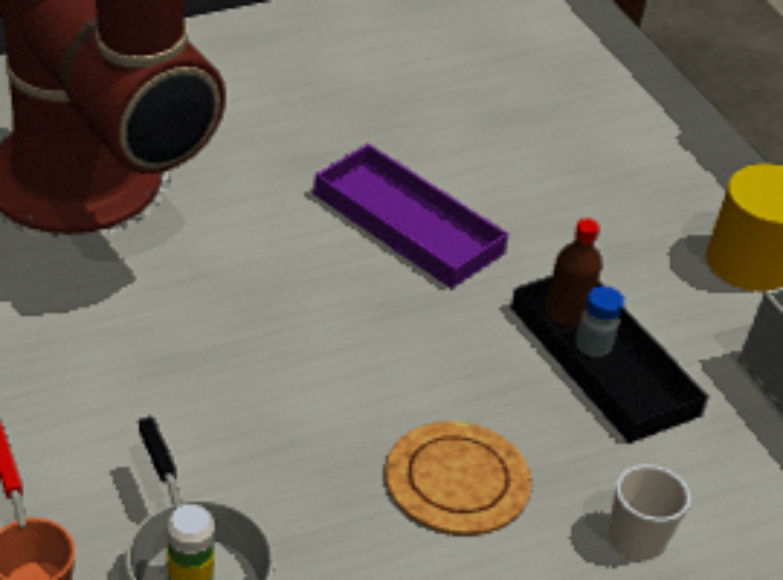

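Emit:
jog_arm --motion "100 0.1 -0.065 0 0 0 0.04; 100 0.2 -0.13 0 0 0 0.08; 100 0.3 -0.195 0 0 0 0.12; 100 0.4 -0.26 0 0 0 0.16; 100 0.5 -0.326 0 0 0 0.206"

```text
time: 2.58
tool_pos: [0.3799, -0.3622, 0.2316]
tool_rot: [0.0, 1.0, -0.001, 0.0]
contact_force: [0.2, -0.0, 0.4]
gripper_width: 1.002
grasp_force: 0.0
```

Emit:
jog_arm --motion "80 0.064 -0.08 0 0 0 0; 70 0.128 -0.16 0 0 0 0; 70 0.192 -0.24 0 0 0 0; 70 0.256 -0.32 0 0 0 0; 70 0.32 -0.4 0.02 0 0 0"

```text
time: 3.2
tool_pos: [0.5403, -0.1625, 0.2226]
tool_rot: [0.001, 1.0, 0.0, 0.001]
contact_force: [0.2, -0.5, 0.1]
gripper_width: 0.695
grasp_force: 0.0
```

Emit:
jog_arm --motion "70 0.05 -0.06 0.01 0 0 0; 70 0.09 -0.12 0.02 0 0 0; 70 0.1 -0.16 0.03 0 0 0; 70 0.1 -0.188 0.04 0 0 0; 70 0.1 -0.188 0.04 0 0 0"

```text
time: 3.82
tool_pos: [0.5879, -0.0692, 0.2007]
tool_rot: [0.0, 1.0, 0.001, -0.001]
contact_force: [-0.4, -0.0, -0.2]
gripper_width: 0.7
grasp_force: 0.0
```

```bash
python3 - <<'E'
from h import *
f=grab_frame('wrist');P=cloud(f);save('w1.png',f);s=state();print(s['time'],s['tool_pos'].round(4),f['world_from_camera'].round(3))
print([(round(d['p'],2),np.round(d['at'],3).tolist()) for d in place_of('wrist','shaker')[:3]])
m=(P[...,2]>.07)&(P[...,2]<.115)&(abs(P[...,0]-.62)<.06)&(abs(P[...,1]+.067)<.05)&(f['range_z']>0)
q=P[m];print(len(q),np.percentile(q,[1,50,99],axis=0).round(4))
E
```

```text
3.875 [ 0.5881 -0.0699  0.2011] [[ 0.001  0.945  0.327  0.672]
 [-1.     0.001  0.001 -0.069]
 [ 0.001 -0.327  0.945  0.343]
 [ 0.     0.     0.     1.   ]]
[(0.71, [0.712, -0.177, 0.002]), (0.63, [0.615, -0.067, 0.001])]
2999 [[ 0.5998 -0.0861  0.0815]
 [ 0.6219 -0.0658  0.0997]
 [ 0.6404 -0.0459  0.1016]]
```

Emit:
jog_arm --motion "70 0.064 -0.007 0.06 0 0 0; 70 0.064 -0.007 0.14 0 0 0; 70 0.064 -0.007 0.22 0 0 0; 70 0.064 -0.007 0.282 0 0 0; 70 0.064 -0.007 0.282 0 0 0"

```text
time: 4.55
tool_pos: [0.6182, -0.0666, 0.0573]
tool_rot: [-0.001, 1.0, -0.0, -0.003]
contact_force: [0.2, -0.4, 0.1]
gripper_width: 0.698
grasp_force: 0.0
```

Emit:
jog_arm --motion "30 0 0 0 0 0 0; 30 0 0 0 0 0 0; 30 0 0 0 0 0 0; 30 0 0 0 0 0 0; 30 0 0 -0.02 0 0 0"

```text
time: 5.18
tool_pos: [0.6199, -0.0658, 0.0698]
tool_rot: [-0.0, 1.0, 0.0, -0.001]
contact_force: [-0.4, 0.0, -1.8]
gripper_width: 0.494
grasp_force: 61.0
```

Emit:
jog_arm --motion "30 0 0 -0.07 0 0 0; 30 0 0 -0.16 0 0 0; 30 0 -0.05 -0.24 0 0 0; 30 0 -0.13 -0.28 0 0 0; 30 0 -0.23 -0.28 0 0 0"

```text
time: 5.8
tool_pos: [0.6217, 0.0495, 0.2136]
tool_rot: [0.0, 1.0, -0.0, 0.002]
contact_force: [-0.7, 0.1, -1.5]
gripper_width: 0.494
grasp_force: 61.1
```

Emit:
jog_arm --motion "30 -0.02 -0.1 0 0 0 0; 30 -0.04 -0.2 0 0 0 0; 30 -0.06 -0.3 0 0 0 0; 30 -0.08 -0.4 0 0 0 0; 30 -0.1 -0.5 0 0 0 0"

```text
time: 6.42
tool_pos: [0.5694, 0.3005, 0.2102]
tool_rot: [0.0, 1.0, 0.0, -0.0]
contact_force: [1.2, 0.2, -1.3]
gripper_width: 0.498
grasp_force: 61.1
```

Emit:
jog_arm --motion "30 -0.02 -0.1 0 0 0 0; 30 -0.04 -0.19 0 0 0 0; 30 -0.056 -0.26 0 0 0 0; 30 -0.056 -0.304 0 0 0 0; 30 -0.056 -0.304 0.02 0 0 0"

```text
time: 7.05
tool_pos: [0.5427, 0.452, 0.2009]
tool_rot: [-0.0, 1.0, 0.001, 0.001]
contact_force: [0.6, -0.8, -1.1]
gripper_width: 0.495
grasp_force: 61.1
```

```bash
python3 - <<'E'
from h import *
f=grab_frame('scene');save('s2.png',f);s=state();print(s['time'],s['tool_pos'].round(4),s['gripper_width'],s['grasp_force'])
P=cloud(f)
for n in ('tray','shaker'):print(n,[(round(d['p'],2),np.round(d['at'],3).tolist()) for d in place_of('scene',n)[:4]])
f=grab_frame('wrist');save('w2.png',f);P=cloud(f)
m=(P[...,2]>.022)&(P[...,2]<.036)&(f['range_z']>0)&(abs(P[...,1]-.45)<.07)&(P[...,0]<.63)
q=P[m];print(len(q),q.min(0).round(3),q.max(0).round(3))
E
```

```text
7.1 [0.542  0.4502 0.1981] 0.4920237368757533 61.12880634376779
tray [(0.92, [0.482, 0.444, -0.002]), (0.71, [0.213, 0.343, 0.002])]
shaker [(0.97, [0.544, 0.454, 0.143]), (0.8, [0.716, -0.176, -0.0]), (0.75, [0.776, -0.138, -0.002]), (0.74, [0.427, -0.201, 0.07])]
2159 [0.288 0.381 0.022] [0.597 0.502 0.031]
```

Emit:
jog_arm --motion "30 0 0 0.08 0 0 0; 30 0 0 0.16 0 0 0; 30 0 0 0.23 0 0 0; 30 0 0 0.262 0 0 0; 30 0 0 0.272 0 0 0"

```text
time: 7.88
tool_pos: [0.5424, 0.4501, 0.0638]
tool_rot: [0.0, 1.0, -0.0, -0.0]
contact_force: [0.6, -0.8, -0.4]
gripper_width: 0.493
grasp_force: 61.1
```

Emit:
jog_arm --motion "30 0 0 0.004 0 0 0; 30 0 0 0.008 0 0 0; 30 0 0 0.01 0 0 0; 30 0 0 0.01 0 0 0; 30 0 0 0.01 0 0 0"

```text
time: 8.5
tool_pos: [0.5433, 0.4515, 0.0613]
tool_rot: [-0.001, 1.0, 0.0, 0.001]
contact_force: [-0.7, 0.0, 5.5]
gripper_width: 0.49
grasp_force: 61.7
```

Emit:
jog_arm --motion "70 0 0 0 0 0 0; 70 0 0 0 0 0 0; 70 0 0 -0.04 0 0 0; 70 0 0 -0.12 0 0 0; 70 0 0 -0.22 0 0 0"

```text
time: 9.12
tool_pos: [0.5417, 0.4505, 0.1703]
tool_rot: [0.0, 1.0, 0.0, -0.001]
contact_force: [0.8, -0.4, 0.1]
gripper_width: 0.702
grasp_force: 0.0
```

Emit:
jog_arm --motion "60 0 0.05 -0.06 0 0 0; 60 0 0.15 -0.08 0 0 0; 60 0 0.26 -0.08 0 0 0; 60 0 0.37 -0.08 0 0 0; 60 0 0.48 -0.08 0 0 0"

```text
time: 9.75
tool_pos: [0.5426, 0.2093, 0.211]
tool_rot: [-0.0, 1.0, 0.001, 0.001]
contact_force: [0.6, 1.0, -0.3]
gripper_width: 0.602
grasp_force: 0.0
```

Emit:
jog_arm --motion "60 0 0.11 0 0 0 0; 60 -0.02 0.22 0 0 0 0; 60 -0.06 0.33 0 0 0 0; 60 -0.08 0.44 0 0 0 0; 60 -0.1 0.5 0 0 0 0"

```text
time: 10.38
tool_pos: [0.4923, -0.0415, 0.2109]
tool_rot: [0.0, 1.0, -0.001, 0.001]
contact_force: [0.3, -0.2, 0.8]
gripper_width: 0.603
grasp_force: 0.0
```

```bash
cat > m.py <<'E'
from h import *
import sys
def go(n,cams=('wrist','scene','side')):
    for c in cams:
        f=grab_frame(c);save(f'{c}_{n}_{int(state()["time"]*10)}.png',f)
        for t in (n,n+'_grip',n+'_tip'):
            print(c,t,[(round(d['p'],2),np.round(d['at'],4).tolist()) for d in place_of(c,t)[:2]])
    s=state();print(s['time'],s['tool_pos'].round(4),s['tool_rot'].round(3))
if __name__=='__main__': go(sys.argv[1],sys.argv[2].split(','))
E
python3 m.py pan_large wrist; python3 - <<'E'
from h import *
f=grab_frame('scene')
print([(round(d['p'],2),np.round(d['at'],4).tolist()) for d in place_of('scene','shaker')[:4]])
E
```

```text
wrist pan_large [(0.74, [0.6259, -0.062, 0.0047])]
wrist pan_large_grip [(0.81, [0.5241, -0.059, 0.0664])]
wrist pan_large_tip [(0.64, [0.4669, -0.0547, 0.0673])]
10.575 [ 0.493  -0.0393  0.2105] [-0.     1.    -0.     0.001]
[(0.94, [0.5444, 0.4521, 0.0012]), (0.88, [0.7139, -0.1766, -0.0015]), (0.55, [0.7772, -0.14, -0.0006])]
```

Emit:
jog_arm --motion "60 0.062 0.036 0.06 0 0 0.01; 60 0.062 0.036 0.15 0 0 0.01; 60 0.062 0.036 0.24 0 0 0.01; 60 0.062 0.036 0.32 0 0 0.01; 60 0.062 0.036 0.327 0 0 0.01"

```text
time: 11.3
tool_pos: [0.5211, -0.0552, 0.0424]
tool_rot: [-0.001, 1.0, -0.006, -0.004]
contact_force: [-0.1, -0.2, 0.5]
gripper_width: 0.594
grasp_force: 0.0
```

Emit:
jog_arm --motion "0 0 0 0 0 0 0; 0 0 0 0 0 0 0; 0 0 0 0 0 0 0; 0 0 0 0 0 0 0; 0 0 0 0 0 0 0"

```text
time: 11.92
tool_pos: [0.5255, -0.0575, 0.0483]
tool_rot: [0.0, 1.0, -0.007, 0.002]
contact_force: [-0.4, 0.9, 7.2]
gripper_width: 0.177
grasp_force: 60.7
```

Emit:
jog_arm --motion "0 0 0 -0.03 0 0 0; 0 0 0 -0.08 0 0 0; 0 0 -0.02 -0.13 0 0 0; 0 0 -0.07 -0.15 0 0 0; 0 0 -0.136 -0.15 0 0 0"

```text
time: 12.55
tool_pos: [0.525, 0.011, 0.1225]
tool_rot: [0.0, 1.0, -0.008, 0.001]
contact_force: [-0.2, 0.7, -3.1]
gripper_width: 0.174
grasp_force: 59.4
```

Emit:
jog_arm --motion "0 -0.02 -0.08 0 0 0 0.05; 0 -0.04 -0.18 0 0 0 0.1; 0 -0.06 -0.28 0 0 0 0.15; 0 -0.08 -0.36 0 0 0 0.2; 0 -0.083 -0.42 0 0 0 0.221"

```text
time: 13.18
tool_pos: [0.4846, 0.2229, 0.1208]
tool_rot: [0.0, 0.985, -0.172, -0.001]
contact_force: [0.8, -0.8, -1.3]
gripper_width: 0.177
grasp_force: 59.4
```

Emit:
jog_arm --motion "0 0.01 -0.04 0 0 0 0; 0 0.02 -0.06 0 0 0 0; 0 0.028 -0.075 0 0 0 0; 0 0.028 -0.075 0 0 0 0; 0 0.028 -0.075 0 0 0 0"

```text
time: 13.8
tool_pos: [0.5118, 0.2513, 0.1206]
tool_rot: [0.0, 0.985, -0.172, -0.0]
contact_force: [-0.4, 0.9, -3.1]
gripper_width: 0.173
grasp_force: 59.4
```

```bash
python3 m.py pan_large scene,side
```

```text
scene pan_large [(0.72, [0.5454, 0.4537, 0.0031]), (0.65, [0.6072, 0.2168, 0.0701])]
scene pan_large_grip [(0.57, [0.5137, 0.253, 0.1409])]
scene pan_large_tip [(0.9, [0.4555, 0.2721, 0.1381])]
side pan_large [(0.6, [0.6043, 0.217, 0.0717])]
side pan_large_grip [(0.62, [0.5126, 0.253, 0.1369]), (0.15, [0.4631, 0.445, 0.0028])]
side pan_large_tip []
14.2 [0.512  0.2519 0.1209] [-0.     0.985 -0.172  0.   ]
```

Emit:
jog_arm --motion "0 -0.03 0 0 0 0 0; 0 -0.051 0 0.02 0 0 0; 0 -0.051 0 0.06 0 0 0; 0 -0.051 0 0.1 0 0 0; 0 -0.051 0 0.114 0 0 0"

```text
time: 14.82
tool_pos: [0.4864, 0.2598, 0.0606]
tool_rot: [0.001, 0.985, -0.172, -0.002]
contact_force: [-0.2, -0.5, -2.8]
gripper_width: 0.174
grasp_force: 59.3
```

Emit:
jog_arm --motion "0 0 0 0.004 0 0 0; 0 0 0 0.008 0 0 0; 0 0 0 0.012 0 0 0; 0 0 0 0.014 0 0 0; 0 0 0 0.014 0 0 0"

```text
time: 15.45
tool_pos: [0.4885, 0.2607, 0.0573]
tool_rot: [-0.0, 0.985, -0.172, 0.001]
contact_force: [-0.5, -0.4, -0.7]
gripper_width: 0.172
grasp_force: 59.6
```

```bash
python3 m.py pan_large scene,side
```

```text
scene pan_large [(0.71, [0.5844, 0.224, 0.0064])]
scene pan_large_grip [(0.83, [0.49, 0.2619, 0.0792])]
scene pan_large_tip [(0.72, [0.4361, 0.2852, 0.0731])]
side pan_large [(0.84, [0.5846, 0.2258, 0.0061])]
side pan_large_grip [(0.66, [0.7728, 0.0625, -0.0026]), (0.6, [0.49, 0.2639, 0.0737])]
side pan_large_tip []
15.85 [0.4883 0.2607 0.0571] [-0.     0.985 -0.172  0.   ]
```

Emit:
jog_arm --motion "0 -0.004 0 0 0 0 0; 0 -0.004 0 0.003 0 0 0; 0 -0.004 0 0.005 0 0 0; 0 -0.004 0 0.005 0 0 0; 0 -0.004 0 0.005 0 0 0"

```text
time: 16.48
tool_pos: [0.4863, 0.2616, 0.0565]
tool_rot: [-0.0, 0.985, -0.172, -0.0]
contact_force: [-6.3, -1.7, 10.8]
gripper_width: 0.177
grasp_force: 61.4
```

Emit:
jog_arm --motion "40 0 0 0 0 0 0; 40 0 0 0 0 0 0; 40 0 0 -0.04 0 0 0; 40 0 0 -0.12 0 0 0; 40 0 0 -0.22 0 0 0"

```text
time: 17.1
tool_pos: [0.4856, 0.261, 0.1655]
tool_rot: [0.0, 0.985, -0.172, -0.001]
contact_force: [0.0, 0.2, 1.0]
gripper_width: 0.399
grasp_force: 0.0
```

Emit:
jog_arm --motion "60 0.02 0.07 -0.06 0 0 0; 60 0.05 0.17 -0.1 0 0 0; 60 0.08 0.28 -0.1 0 0 0; 60 0.11 0.39 -0.1 0 0 0; 60 0.146 0.5 -0.1 0 0 0"

```text
time: 17.73
tool_pos: [0.4699, -0.0003, 0.216]
tool_rot: [-0.0, 0.985, -0.172, 0.001]
contact_force: [0.6, 0.2, 0.2]
gripper_width: 0.596
grasp_force: 0.0
```

Emit:
jog_arm --motion "60 0.03 0.11 0 0 0 -0.03; 60 0.06 0.22 0 0 0 -0.06; 60 0.1 0.33 0 0 0 -0.09; 60 0.13 0.44 0 0 0 -0.12; 60 0.15 0.5 0 0 0 -0.148"

```text
time: 18.35
tool_pos: [0.4555, -0.2621, 0.2159]
tool_rot: [0.001, 0.998, -0.062, 0.001]
contact_force: [-0.3, -0.3, 0.0]
gripper_width: 0.599
grasp_force: 0.0
```

```bash
python3 m.py pan_medium wrist; python3 m.py pan_large scene
```

```text
wrist pan_medium [(0.85, [0.5635, -0.3672, 0.0028])]
wrist pan_medium_grip [(0.97, [0.4631, -0.3499, 0.0711])]
wrist pan_medium_tip [(0.92, [0.403, -0.3398, 0.0661])]
18.55 [ 0.456  -0.2595  0.2152] [-0.     0.998 -0.063  0.   ]
scene pan_large [(0.87, [0.584, 0.2251, 0.0067]), (0.25, [0.4616, 0.4467, 0.0055])]
scene pan_large_grip [(0.71, [0.4587, -0.3451, 0.0681]), (0.66, [0.4892, 0.2641, 0.0775])]
scene pan_large_tip [(0.59, [0.4331, 0.2861, 0.0735])]
18.75 [ 0.4562 -0.2582  0.2146] [ 0.     0.998 -0.061  0.   ]
```

Emit:
jog_arm --motion "60 0.02 0.1 0.03 0 0 0; 60 0.035 0.173 0.08 0 0 0; 60 0.035 0.173 0.18 0 0 0; 60 0.035 0.173 0.27 0 0 0; 60 0.035 0.173 0.331 0 0 0"

```text
time: 19.38
tool_pos: [0.462, -0.3455, 0.0463]
tool_rot: [-0.001, 0.998, -0.061, -0.001]
contact_force: [0.2, -0.1, -0.3]
gripper_width: 0.598
grasp_force: 0.0
```

Emit:
jog_arm --motion "60 0 0 0 0 0 0; 0 0 0 0 0 0 0; 0 0 0 0 0 0 0; 0 0 0 0 0 0 0; 0 0 0 0 0 0 0"

```text
time: 20.0
tool_pos: [0.4638, -0.3482, 0.0512]
tool_rot: [0.001, 0.998, -0.062, 0.001]
contact_force: [-1.7, 1.9, 6.5]
gripper_width: 0.174
grasp_force: 60.4
```

Emit:
jog_arm --motion "0 0 0 -0.04 0 0 0; 0 0 0 -0.1 0 0 0; 0 0 0 -0.18 0 0 0; 0 0 -0.03 -0.23 0 0 0; 0 0 -0.1 -0.23 0 0 0"

```text
time: 20.62
tool_pos: [0.4699, -0.2992, 0.168]
tool_rot: [0.002, 0.998, -0.063, 0.002]
contact_force: [0.3, -0.1, -3.0]
gripper_width: 0.178
grasp_force: 59.1
```

Emit:
jog_arm --motion "0 -0.01 -0.09 0 0 0 0; 0 -0.02 -0.19 0 0 0 0; 0 -0.03 -0.3 0 0 0 0; 0 -0.04 -0.4 0 0 0 0; 0 -0.045 -0.5 0 0 0 0"

```text
time: 21.25
tool_pos: [0.4766, -0.0451, 0.1642]
tool_rot: [0.0, 0.998, -0.062, -0.0]
contact_force: [1.1, -0.3, -3.2]
gripper_width: 0.177
grasp_force: 59.1
```

Emit:
jog_arm --motion "0 -0.01 -0.1 0 0 0 -0.06; 0 -0.02 -0.21 0 0 0 -0.12; 0 -0.03 -0.32 0 0 0 -0.18; 0 -0.04 -0.42 0 0 0 -0.25; 0 -0.044 -0.477 0 0 0 -0.304"

```text
time: 21.88
tool_pos: [0.484, 0.1947, 0.1642]
tool_rot: [-0.0, 0.986, 0.168, -0.0]
contact_force: [0.5, 0.1, -3.5]
gripper_width: 0.176
grasp_force: 59.1
```

Emit:
jog_arm --motion "0 0 0 0 0 0 0; 0 0 0 0 0 0 0; 0 0 0 0 0 0 0; 0 0 0 0 0 0 0; 0 0 0 0 0 0 0"

```text
time: 22.5
tool_pos: [0.485, 0.1921, 0.1639]
tool_rot: [0.0, 0.986, 0.165, -0.0]
contact_force: [-0.1, 0.2, -2.6]
gripper_width: 0.175
grasp_force: 59.2
```

```bash
python3 m.py pan_medium scene,side;python3 m.py pan_large scene,side
```

```text
scene pan_medium [(0.67, [0.5825, 0.2244, 0.1126])]
scene pan_medium_grip [(0.71, [0.477, 0.1948, 0.1843])]
scene pan_medium_tip []
side pan_medium [(0.77, [0.5834, 0.2257, 0.1115]), (0.53, [0.5789, -0.5234, 0.0032])]
side pan_medium_grip [(0.62, [0.4791, 0.1925, 0.1849])]
side pan_medium_tip [(0.56, [0.4331, 0.1715, 0.18])]
22.9 [0.4849 0.1926 0.1638] [-0.     0.986  0.165 -0.   ]
scene pan_large [(0.7, [0.5823, 0.2255, 0.0066])]
scene pan_large_grip [(0.72, [0.489, 0.2622, 0.0737]), (0.56, [0.4303, 0.2833, 0.0716])]
scene pan_large_tip [(0.93, [0.4314, 0.2827, 0.0737]), (0.16, [0.5815, -0.2042, 0.0003])]
side pan_large [(0.79, [0.5815, 0.2307, 0.0101]), (0.68, [0.4812, 0.4455, -0.0025])]
side pan_large_grip [(0.97, [0.4871, 0.2658, 0.0719]), (0.56, [0.4837, 0.4459, -0.0015])]
side pan_large_tip []
23.3 [0.485  0.1926 0.1638] [-0.     0.986  0.165  0.   ]
```

Emit:
jog_arm --motion "0 0 0 0.04 0 0 0; 0 0 0 0.09 0 0 0; 0 0 0 0.13 0 0 0; 0 0 0 0.165 0 0 0; 0 0 0 0.184 0 0 0"

```text
time: 23.92
tool_pos: [0.484, 0.1923, 0.0698]
tool_rot: [0.0, 0.986, 0.165, -0.001]
contact_force: [-0.2, -0.1, -2.6]
gripper_width: 0.177
grasp_force: 59.2
```

Emit:
jog_arm --motion "0 0 0 0.003 0 0 0; 0 0 0 0.006 0 0 0; 0 0 0 0.009 0 0 0; 0 0 0 0.012 0 0 0; 0 0 0 0.012 0 0 0"

```text
time: 24.55
tool_pos: [0.485, 0.1926, 0.0659]
tool_rot: [-0.0, 0.986, 0.165, 0.0]
contact_force: [-1.2, 0.6, -2.9]
gripper_width: 0.174
grasp_force: 59.2
```

Emit:
jog_arm --motion "0 0 0 0.002 0 0 0; 0 0 0 0.004 0 0 0; 0 0 0 0.006 0 0 0; 0 0 0 0.006 0 0 0; 0 0 0 0.006 0 0 0"

```text
time: 25.18
tool_pos: [0.4857, 0.1928, 0.0644]
tool_rot: [-0.0, 0.986, 0.165, 0.001]
contact_force: [-4.8, -1.5, 5.9]
gripper_width: 0.176
grasp_force: 60.4
```

```bash
python3 m.py pan_medium scene,side
```

```text
scene pan_medium [(0.76, [0.5838, 0.2258, 0.0147]), (0.21, [0.4729, -0.2013, 0.0746])]
scene pan_medium_grip [(0.58, [0.481, 0.1923, 0.0822]), (0.47, [0.4082, 0.4403, 0.0032])]
scene pan_medium_tip []
side pan_medium [(0.7, [0.5821, 0.2271, 0.0131])]
side pan_medium_grip [(0.56, [0.4832, 0.1928, 0.0832])]
side pan_medium_tip [(0.69, [0.4357, 0.171, 0.0839]), (0.49, [0.4794, 0.1926, 0.0821])]
25.575 [0.4857 0.1928 0.0644] [-0.     0.986  0.165  0.001]
```

Emit:
jog_arm --motion "40 0 0 0 0 0 0; 40 0 0 0 0 0 0; 40 0 0 -0.04 0 0 0; 40 0 0 -0.12 0 0 0; 40 0 0 -0.22 0 0 0"

```text
time: 26.2
tool_pos: [0.4841, 0.1923, 0.1726]
tool_rot: [0.0, 0.986, 0.165, -0.001]
contact_force: [1.5, 0.4, 0.2]
gripper_width: 0.401
grasp_force: 0.0
```

Emit:
jog_arm --motion "60 -0.03 0.06 -0.05 0 0 0.04; 60 -0.07 0.17 -0.08 0 0 0.09; 60 -0.12 0.28 -0.08 0 0 0.14; 60 -0.16 0.38 -0.08 0 0 0.19; 60 -0.21 0.48 -0.08 0 0 0.234"

```text
time: 26.82
tool_pos: [0.4639, -0.0703, 0.213]
tool_rot: [0.0, 1.0, -0.01, 0.001]
contact_force: [0.7, -0.2, -0.1]
gripper_width: 0.599
grasp_force: 0.0
```

```bash
python3 m.py pan_small wrist; python3 m.py pan_medium scene
```

```text
wrist pan_small [(0.78, [0.5763, -0.2028, 0.0003])]
wrist pan_small_grip []
wrist pan_small_tip [(0.64, [0.4283, -0.2001, 0.0723])]
27.025 [ 0.4639 -0.0692  0.2127] [-0.    1.   -0.01  0.  ]
scene pan_medium [(0.56, [0.5861, 0.2266, 0.0173]), (0.31, [0.4856, 0.2583, 0.0787])]
scene pan_medium_grip [(0.92, [0.4794, 0.1928, 0.084]), (0.39, [0.5774, -0.5178, 0.0007])]
scene pan_medium_tip [(0.69, [0.4378, 0.1772, 0.0773])]
27.225 [ 0.4642 -0.0673  0.2127] [-0.     1.    -0.008  0.   ]
```

Emit:
jog_arm --motion "60 0.01 0.1 0 0 0 0; 60 0.022 0.19 0.01 0 0 0; 60 0.022 0.25 0.04 0 0 0; 60 0.022 0.267 0.1 0 0 0; 60 0.022 0.267 0.16 0 0 0"

```text
time: 27.85
tool_pos: [0.4732, -0.2019, 0.1322]
tool_rot: [0.0, 1.0, -0.009, 0.0]
contact_force: [-0.0, 0.5, -0.1]
gripper_width: 0.603
grasp_force: 0.0
```

Emit:
jog_arm --motion "60 0 0 0.08 0 0 0; 60 0 0 0.14 0 0 0; 60 0 0 0.156 0 0 0; 60 0 0 0.156 0 0 0; 0 0 0 0.156 0 0 0"

```text
time: 28.48
tool_pos: [0.4738, -0.2026, 0.0566]
tool_rot: [0.001, 1.0, -0.009, 0.001]
contact_force: [0.1, -0.1, -0.5]
gripper_width: 0.399
grasp_force: 0.0
```

Emit:
jog_arm --motion "0 0 0 0 0 0 0; 0 0 0 0 0 0 0; 0 0 0 0 0 0 0; 0 0 0 0 0 0 0; 0 0 0 0 0 0 0"

```text
time: 29.1
tool_pos: [0.4732, -0.2028, 0.0561]
tool_rot: [0.0, 1.0, -0.009, 0.001]
contact_force: [-1.7, 0.1, 5.6]
gripper_width: 0.175
grasp_force: 60.9
```

Emit:
jog_arm --motion "0 0 0 -0.04 0 0 0; 0 0 0 -0.11 0 0 0; 0 0 0 -0.19 0 0 0; 0 0 -0.03 -0.25 0 0 0; 0 0 -0.1 -0.25 0 0 0"

```text
time: 29.72
tool_pos: [0.4747, -0.1533, 0.1829]
tool_rot: [0.001, 1.0, -0.011, 0.002]
contact_force: [-0.3, 0.0, -2.5]
gripper_width: 0.175
grasp_force: 60.0
```

Emit:
jog_arm --motion "0 0.02 -0.09 0 0 0 -0.07; 0 0.04 -0.18 0 0 0 -0.16; 0 0.06 -0.27 0 0 0 -0.26; 0 0.08 -0.37 0 0 0 -0.36; 0 0.102 -0.45 0 0 0 -0.45"

```text
time: 30.35
tool_pos: [0.528, 0.0735, 0.1789]
tool_rot: [-0.0, 0.946, 0.325, -0.001]
contact_force: [1.0, 0.2, -1.9]
gripper_width: 0.181
grasp_force: 60.0
```

Emit:
jog_arm --motion "0 0.03 -0.04 0 0 0 -0.08; 0 0.05 -0.07 0 0 0 -0.15; 0 0.07 -0.09 0 0 0 -0.21; 0 0.079 -0.103 0 0 0 -0.249; 0 0.079 -0.103 0 0 0 -0.249"

```text
time: 30.98
tool_pos: [0.5278, 0.1369, 0.1788]
tool_rot: [-0.0, 0.87, 0.493, -0.001]
contact_force: [-0.1, -0.2, -1.8]
gripper_width: 0.18
grasp_force: 60.0
```

```bash
python3 m.py pan_small scene,side;python3 m.py pan_medium scene,side
```

```text
scene pan_small [(0.8, [0.5819, 0.2273, 0.1215]), (0.66, [0.5797, 0.2273, 0.0078])]
scene pan_small_grip [(0.62, [0.5255, 0.1384, 0.1971])]
scene pan_small_tip [(0.75, [0.5026, 0.0985, 0.1951])]
side pan_small [(0.79, [0.5848, 0.2224, 0.1204])]
side pan_small_grip [(0.82, [0.527, 0.1321, 0.1967]), (0.67, [0.539, 0.4484, 0.01])]
side pan_small_tip [(0.92, [0.5041, 0.0965, 0.1964])]
31.375 [0.5285 0.1364 0.1798] [ 0.     0.871  0.492 -0.   ]
scene pan_medium [(0.96, [0.5849, 0.2256, 0.0149]), (0.36, [0.5818, 0.2239, 0.0072])]
scene pan_medium_grip [(0.64, [0.4795, 0.1946, 0.0848])]
scene pan_medium_tip [(0.8, [0.4356, 0.1783, 0.0803])]
side pan_medium [(0.93, [0.5846, 0.2293, 0.0113])]
side pan_medium_grip [(0.61, [0.4805, 0.191, 0.0861])]
side pan_medium_tip [(0.67, [0.4319, 0.1727, 0.0797]), (0.58, [0.4809, 0.4473, -0.0019])]
31.775 [0.5285 0.1367 0.1798] [0.    0.87  0.492 0.   ]
```

Emit:
jog_arm --motion "0 0.003 0 0.04 0 0 0; 0 0.003 0 0.09 0 0 0; 0 0.003 0 0.14 0 0 0; 0 0.003 0 0.18 0 0 0; 0 0.003 0 0.199 0 0 0"

```text
time: 32.4
tool_pos: [0.5281, 0.1379, 0.078]
tool_rot: [-0.001, 0.87, 0.492, -0.001]
contact_force: [-0.2, 0.2, -2.3]
gripper_width: 0.176
grasp_force: 59.9
```

Emit:
jog_arm --motion "0 0 0 0.003 0 0 0; 0 0 0 0.006 0 0 0; 0 0 0 0.009 0 0 0; 0 0 0 0.012 0 0 0; 0 0 0 0.012 0 0 0"

```text
time: 33.02
tool_pos: [0.5297, 0.138, 0.0748]
tool_rot: [0.0, 0.87, 0.492, 0.001]
contact_force: [-0.1, 0.1, 0.0]
gripper_width: 0.175
grasp_force: 60.2
```

Emit:
jog_arm --motion "0 0 0 0.002 0 0 0; 0 0 0 0.003 0 0 0; 0 0 0 0.003 0 0 0; 0 0 0 0.003 0 0 0; 0 0 0 0.003 0 0 0"

```text
time: 33.65
tool_pos: [0.5299, 0.1378, 0.0743]
tool_rot: [0.0, 0.87, 0.493, 0.0]
contact_force: [-3.0, -3.3, 6.9]
gripper_width: 0.177
grasp_force: 61.1
```

```bash
python3 m.py pan_small scene,side
```

```text
scene pan_small [(0.64, [0.5822, 0.227, 0.0197]), (0.63, [0.411, 0.4416, 0.0021])]
scene pan_small_grip [(0.57, [0.5288, 0.1347, 0.0921]), (0.4, [0.7236, -0.3383, 0.0018])]
scene pan_small_tip [(0.93, [0.5068, 0.1007, 0.0883])]
side pan_small [(0.67, [0.5851, 0.2251, 0.0174]), (0.19, [0.4874, 0.2643, 0.0723])]
side pan_small_grip [(0.96, [0.528, 0.1358, 0.0927])]
side pan_small_tip [(0.56, [0.5055, 0.1003, 0.0916])]
34.05 [0.5299 0.1378 0.0744] [0.    0.87  0.493 0.   ]
```

Seated. I'll release, lift clear and check.

Emit:
jog_arm --motion "40 0 0 0 0 0 0; 40 0 0 0 0 0 0; 40 0 0 -0.04 0 0 0; 40 0 0 -0.12 0 0 0; 40 0 0 -0.22 0 0 0"

```text
time: 34.67
tool_pos: [0.5287, 0.1379, 0.1842]
tool_rot: [-0.0, 0.87, 0.492, -0.001]
contact_force: [1.2, 0.8, 0.4]
gripper_width: 0.399
grasp_force: 0.0
```

Emit:
jog_arm --motion "40 -0.04 0.06 -0.06 0 0 0; 40 -0.08 0.16 -0.1 0 0 0; 40 -0.12 0.26 -0.1 0 0 0; 40 -0.16 0.36 -0.1 0 0 0; 40 -0.16 0.4 -0.1 0 0 0"

```text
time: 35.3
tool_pos: [0.6609, -0.0364, 0.2343]
tool_rot: [0.001, 0.871, 0.491, 0.001]
contact_force: [-0.6, 1.2, -0.1]
gripper_width: 0.401
grasp_force: 0.0
```

```bash
for p in large medium small; do python3 m.py pan_$p scene,side; done; python3 - <<'E'
from h import *
f=grab_frame('scene');cv2.imwrite('pics/fin.png',cv2.resize(cv2.cvtColor(f['color'],cv2.COLOR_RGB2BGR)[120:300,300:500],None,fx=3,fy=3))
P=cloud(f);q=P[(abs(P[...,0]-.583)<.09)&(abs(P[...,1]-.226)<.09)]
for a,b in ((.055,.0645),(.0655,.0735),(.0745,.084)):
    for r0,r1 in ((.058,.07),(.045,.056),(.03,.042)):
        r=np.hypot(q[:,0]-.583,q[:,1]-.226);k=q[(r>r0)&(r<r1)&(q[:,2]>a)&(q[:,2]<b)];print(a,r0,len(k))
E
```

```text
scene pan_large [(0.78, [0.5828, 0.2259, 0.0059])]
scene pan_large_grip [(0.87, [0.4902, 0.261, 0.0785])]
scene pan_large_tip [(0.6, [0.4307, 0.2841, 0.072]), (0.6, [0.5062, 0.099, 0.0879])]
side pan_large [(0.71, [0.5841, 0.2253, 0.0105]), (0.19, [0.7758, 0.0628, -0.0008])]
side pan_large_grip []
side pan_large_tip []
35.7 [ 0.659  -0.0327  0.2333] [0.    0.87  0.493 0.   ]
scene pan_medium [(0.9, [0.5854, 0.2264, 0.0123])]
scene pan_medium_grip [(0.97, [0.4798, 0.1957, 0.0851])]
scene pan_medium_tip [(0.79, [0.4361, 0.1779, 0.0777]), (0.65, [0.723, -0.3411, 0.0021])]
side pan_medium [(0.74, [0.5826, 0.2256, 0.0117])]
side pan_medium_grip [(0.47, [0.4824, 0.1911, 0.0822])]
side pan_medium_tip [(0.72, [0.4345, 0.1721, 0.08]), (0.55, [0.4112, 0.4403, -0.0003])]
36.1 [ 0.6594 -0.0335  0.2328] [-0.     0.87   0.492 -0.   ]
scene pan_small [(0.82, [0.583, 0.2309, 0.0147])]
scene pan_small_grip []
scene pan_small_tip [(0.74, [0.5063, 0.1008, 0.0896]), (0.48, [0.5461, 0.4546, 0.0027])]
side pan_small [(0.72, [0.5849, 0.2246, 0.0186])]
side pan_small_grip [(0.71, [0.529, 0.1369, 0.0906]), (0.63, [0.5823, 0.2279, 0.0074])]
side pan_small_tip [(0.75, [0.5051, 0.1007, 0.0928])]
36.5 [ 0.6595 -0.0337  0.2328] [-0.     0.87   0.492 -0.   ]
0.055 0.058 191
0.055 0.045 98
0.055 0.03 115
0.0655 0.058 6
0.0655 0.045 138
0.0655 0.03 106
0.0745 0.058 12
0.0745 0.045 1
0.0745 0.03 115
```

View pics/fin.png

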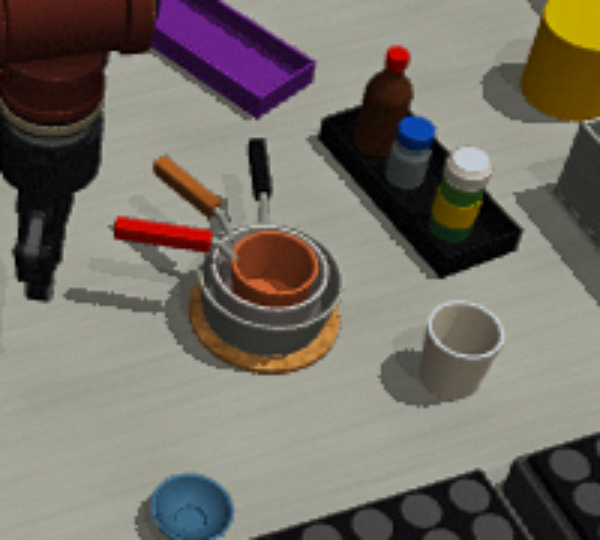

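The crop shows the pans nested flat on the trivet (270,290) with the handles fanned at (260,165), (185,185) and (160,235). The shaker stands upright in the black tray at (460,195), and the robot is clear of everything.

```bash
python3 -c "
from plant import *
print(job_done())"
```

```text
the job is handed in; nothing more can be done
None
```

The job is handed in at about 37 s of the 72 s allowed: the shaker stands upright in the free half of the black tray, and the three pans are nested flat and centred on the trivet, with handles measured at about 159°, 199° and 238°; the hand-in returned no verdict.

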